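Clamp a burr in the bench motor's chuck

ROBOT

A 6-joint arm with a two-finger parallel gripper is mounted at the origin on the work surface. World frame = base frame: x ahead of the robot, y to its left, z up, the work surface at z = 0. Lengths are in mm, angles in rad, forces in N, time in s.
With the tool pointing down it reaches from about 275 to 750 mm from the base axis. Payload 10.2 kg.
Tool frame: the origin (TCP) lies midway between the tips of the shut fingers; the grasp point (between the pads) lies 19 mm behind it; z points along the fingers, y is the line along which they close (so a half turn about z gives the same grasp; the last joint's range is limited). The gripper opens to 85 mm and grips with 20 to 120 N. Pads are 22 mm wide; open, the fingers measure 114 mm over their backs; the gripper's body (76 mm by 85 mm) begins 54 mm behind the grasp point. The pads swing forward as they close: fully open they stand 13 mm farther back than shut.
Start: joints at [-1.362, 0.313, 1.498, -0, 1.331, -0.223], TCP at [219.704, -476.824, 231.294] pointing down, gripper open.
Joint ranges: [-2.94, 2.94], [-0.97, 2.17], [0.19, 2.56], [-1.23, 4.37], [0.02, 3.11], [-2.88, 2.88]. Speed limits (rad/s): [2.39, 2.39, 3.01, 3.14, 3.14, 3.14].

INTERFACE

Orientations are given as a unit quaternion [w, x, y, z].
In Python, from rig import ctrl gives the robot as it stands.
- The arm moves only by the tool arm_command, never from a script. Its argument "increments" is a list of rows, each an object with "dr": the turn, a rotation vector about the tool's x, y, z in units of pi/4 rad (1.0 is pi/4 rad), a list of three; "offset": the shift along the tool's x, y, z in units of 120 mm (1.0 is 120 mm), a list of three; "hand": the opening, from -1 (shut) to 1 (fully open). A call has 1 to 8 rows; each row shifts and turns the commanded pose from where the row before left it, along the tool's axes as they then stand; what a row does not reach is not made up. A row lasts 1/10 s, in which the tool goes at most 50 mm and 8.59 degrees, less where a joint would pass 70% of its speed; a pose out of reach is approached as far as the arm can. A call with a number of a shift or a turn outside -1 to 1 is refused whole. A call with a gripper value outside its range is refused whole. The fingers move at their own pace and stop on an object; "grip_force" is the grip in N (left out, the last holds). Time passes only in rows, so rows that do not move let the fingers close. It gives the time, the measured TCP pose, the force, the opening and the grip force at its end, in the units of the state.
- ctrl.sense(): the state, without advancing time (a new reading comes with each control period).
- ctrl.capture(name): name is "side" or "top" or "wrist"; returns the picture (480x640x3 uint8, red, green, blue); there is no depth.
- ctrl.camera_info(name): a dict with "K" (3x3 intrinsics, pixels), "dist" ([k1, k2, p1, p2, k3] as OpenCV has them; the pictures are not rectified), "R" (3x3) and "t" (3): a world point X has camera coordinates R X + t. Camera axes: x right, y down, z forward; pixel columns grow to the right and rows downward; lengths in mm; the calibration is good to about 2 mm. A picture is of the moment at which its call begins: read the wrist's pose just before it. camera_info takes no time and is no camera call; for the wrist camera it gives the pose at the moment of the call.
- ctrl.finish_job(): hands the job in; it is judged then, once.
The state is a dict: "time_s": time; "joints": joint angles; "dq": joint speeds; "tau": joint torques, N m; "eef_pos": TCP position; "ee_rot": TCP orientation; "force": force on the tool from outside, world axes, zero at the start; "wrist_torque": the same for the moment, N m; "grip_width": opening from 0.0 (shut) to 1.0 (fully open); "grip_force": force on a finger pad.
Only numpy, scipy, OpenCV 4.12 (cv2) and the standard library are available. Lean on these libraries where they do the work, as an engineer would, in place of code of your own. Each camera call takes 0.05 s, during which the arm holds its last target. There are 200 camera calls.

TASK

Lift the straight cylindrical burr up off its hook on the rack and stand it, shank down and fully home, in the open chuck on top of the bench motor; then let go of it and turn the chuck's black sleeve clockwise (seen from above) until all three jaws grip the shank firmly and the burr stands straight. Stop as soon as you feel it is tight: do not overtighten it. Leave the cone-shaped burr hanging and the other things where they are, and let go.

Things in the scene. Friction and masses are not known exactly. Their poses are not given: they have to be found in the camera images.
- burr: The steel burr to clamp: a straight shank 8 mm across and 34 mm long, above it a cylindrical fluted head 20 mm across and 20 mm tall (about 70 g). It hangs upright, the underside of its head resting on either of the two forked hooks. Origin at the shank's lower end, z up towards the head.
- cone_burr: A bystander: a second steel burr hanging on the other hook, same shank, but a cone-shaped head 20 mm wide at its underside tapering upward, 26 mm tall. Origin at the shank's lower end, z up.
- rack: Fixed aluminium rack, base 70 x 160 mm, with two forked steel hooks pointing to its own -x, 90 mm apart (rack y = -45 and +45 mm). Prongs 12 mm apart, their tops 110 mm above the table, 6 mm lips at their tips (x = -16 mm); a burr hangs at x = 0. Nothing rises above the hooks, so a burr can go straight up. Origin at table height, z up.
- chuck_mouth (a point): Centre of the chuck's mouth at the top of the dark fixed nose ring, 118 mm above the table, z up along the chuck's axis. The chuck stands on a fixed white motor housing 120 x 120 x 62 mm. The bore is 17 mm across, its flat floor 26 mm below this point: a burr fully home has its head's underside 8 mm above this point and stays loose until the jaws close.
- sleeve_top (a point): On the chuck's axis, at the top of the turning sleeve, a ribbed black cylinder 44 mm across and 36 mm tall. Clockwise from above closes all jaws, 1.6 mm of radius per rad, against steady friction of about 0.3 N m; it stays where it is left. It starts 0 to 0.7 rad from fully open; 2 to 3 rad closes it on the shank, then the torque rises: about 0.15 N m above friction is tight.
- jaw_a: One of three steel jaws around the bore, 3.6 mm wide, 20 mm tall, 120 degrees apart, sliding radially together as the sleeve turns. Origin at the top of its gripping face, 1.5 mm above the chuck mouth; x points away from the chuck's axis. Fully open, its face is 8.5 mm from the axis.
- jaw_b: The second jaw, as jaw_a.
- jaw_c: The third jaw, as jaw_a.
- vial: Bystander: small brown glass bottle, 40 mm across, 62 mm tall; origin under its centre.
- jar: Bystander: low white jar with a blue lid, 54 mm across, 50 mm tall; origin under its centre.
- dish: Bystander: open steel instrument tray 110 x 80 x 25 mm; origin under its centre.
Mind the look-alikes: they are no part of the job. What is meant by the rack is not blue, and is the smaller of those in its own colour.

How it is judged (in metres and radians):
On the way, in this order (a step that is already met when the one before it is completed fails the run):
1. the cylindrical burr is lifted up off its hook (z of burr in the frame of rack above 0.1 m), for 0.1 s.
2. the burr stands fully home in the chuck, let go, before the jaws grip it (z of burr in the frame of chuck_mouth below -0.022 m and horizontal distance between burr and chuck_mouth below 0.007 m and contact force between burr and the fingers below 0.2 N and not (contact force between burr and jaw_a above 8 N and contact force between burr and jaw_b above 8 N and contact force between burr and jaw_c above 8 N)), for 0.1 s.
3. all three jaws grip the shank firmly (each over 8 N) (contact force between burr and jaw_a above 8 N and contact force between burr and jaw_b above 8 N and contact force between burr and jaw_c above 8 N), for 0.2 s.
At the end, for the whole second after the job is handed in: Each of the three jaws presses on the cylindrical burr's shank with over 8 N; the burr is at rest, its lower end within 4 mm of the bore floor and 2.5 mm of the axis, straight within 4 degrees; the cone burr still hangs within 15 mm of its start (all of step 3 and z of burr in the frame of chuck_mouth below -0.022 m and horizontal distance between burr and chuck_mouth below 0.0025 m and angle between the z axis of burr and the z axis of chuck_mouth, either way round below 0.07 rad and linear speed of burr below 0.02 m/s and height (world z) of burr above 0.08 m and z of cone_burr in the frame of rack above 0.072 m and distance of cone_burr from where it was at the start of the episode below 0.015 m); the robot touches nothing.
It fails at once if a jaw is overtightened on the shank (over 60 N) (contact force between burr and jaw_a above 60 N or contact force between burr and jaw_b above 60 N or contact force between burr and jaw_c above 60 N).
It fails at once if the cone burr is knocked off its hook or shifted over 15 mm (distance of cone_burr from where it was at the start of the episode above 0.015 m).
It fails at once if the bottle, jar or tray is pushed over 20 mm (distance of any of vial, jar, dish from where it was at the start of the episode above 0.02 m).
It also fails if it takes over 72 s, if anything falls off the work surface, if the arm or the gripper's body presses on something with over 40 N, if the wrist force passes 120 N, or if a joint passes its speed limit or range.

## Working session

There is one attempt and no reset: what is moved stays moved. The work goes in short steps, Python scripts to look and compute and a tool call to move; the robot and the scene stay as the last step left them, time stands still between calls to the robot, and variables do not carry over. Pictures are saved under pics/ and viewed, at most 13 in all, crops included, and the job is handed in when it is done.

Besides the shell and the picture viewer there is one more tool, called after "Emit:" as name(argument=value, ...), one argument or row to a line, values as JSON. arm_command: Moves the arm, as the interface text tells. Shifts and turns lie within -1 to 1; 1 stands for 120 mm of shift or pi/4 rad of turn. Its arguments: {"type":"object","properties":{"increments":{"type":"array"},"grip_force":{"type":"number"}},"required":["increments"]}

```bash
ls; mkdir -p pics
python3 - <<'E'
from rig import ctrl
import cv2,numpy as np
s=ctrl.sense();print(s)
for n in("side","top"):
    im=ctrl.capture(n);cv2.imwrite(f"pics/{n}0.png",im[:,:,::-1]);c=ctrl.camera_info(n);print(n,{k:np.round(v,4).tolist() for k,v in c.items()})
E
```

```text
pics
{'time_s': 0.0, 'joints': array([-1.36236976e+00,  3.13455767e-01,  1.49840155e+00, -1.40842778e-05,
        1.33098813e+00, -2.23431468e-01]), 'dq': array([-2.64737350e-04,  6.57538542e-04, -7.66301510e-04, -1.75868913e-03,
       -2.94919892e-05,  1.16388952e-03]), 'tau': array([ 4.25791077e-04, -4.12262070e+01, -2.59743011e+01, -1.02904498e-04,
        4.16356634e-03, -2.61837221e-05]), 'eef_pos': array([ 219.66297545, -476.57108445,  230.74549683]), 'ee_rot': array([-6.26428472e-04,  9.76777219e-01,  2.14256558e-01, -2.13992308e-06]), 'force': array([-0.61201582,  0.29557432, -0.34410349]), 'wrist_torque': array([-0.01607027,  0.03645156,  0.01102139]), 'grip_force': 0.0, 'grip_width': 0.9955940934209297}
side {'K': [[485.0834, 0.0, 310.6581], [0.0, 485.0834, 242.5076], [0.0, 0.0, 1.0]], 'dist': [-0.0041, 0.0, 0.0, 0.0, 0.0], 'R': [[-0.9138, -0.406, 0.0141], [-0.2806, 0.6057, -0.7446], [0.2937, -0.6844, -0.6673]], 't': [456.9773, 228.1879, 1078.8969]}
top {'K': [[476.7182, 0.0, 313.5993], [0.0, 476.7182, 243.4405], [0.0, 0.0, 1.0]], 'dist': [0.0262, 0.0, 0.0, 0.0, 0.0], 'R': [[-0.0112, -0.9999, -0.0082], [-0.9994, 0.0115, -0.0327], [0.0328, 0.0078, -0.9994]], 't': [6.3778, 497.5566, 1508.9998]}
```

View pics/side0.png

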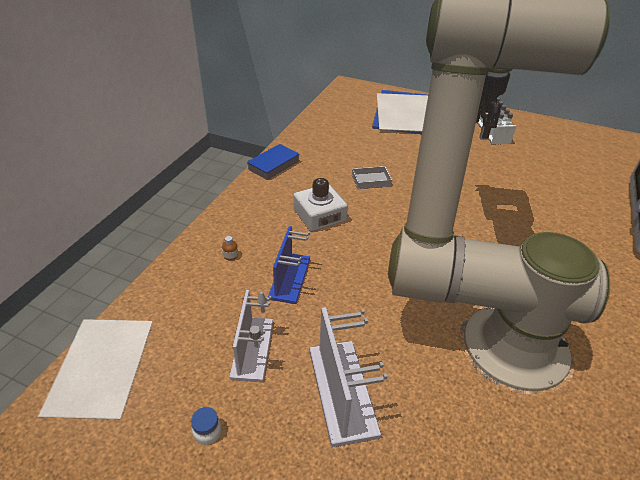

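View pics/top0.png

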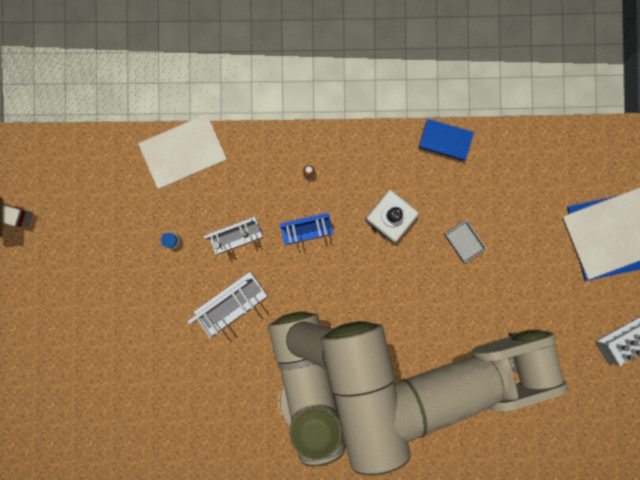

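The side picture shows three racks. The small aluminium one at (252,335) carries both burrs, at (262,300) and (255,333). The blue one at (290,265) and the larger aluminium one at (345,380) are empty. The chuck is at (320,187) in the side view and (394,214) in the top view; the small rack is at (233,236) in the top view. Candidates for the burr are the heads at (262,300) and (255,333), which I'll check in one close crop.

Run:
```python
import cv2,numpy as np
s=cv2.imread("pics/side0.png");t=cv2.imread("pics/top0.png")
f=lambda im,x,y,w,h,W,H:cv2.resize(im[y:y+h,x:x+w],(W,H),interpolation=cv2.INTER_CUBIC)
a=f(s,225,280,70,105,400,600)      # scale 5.714
b=f(t,200,210,70,52,400,300)  #5.714
c=f(t,364,188,60,45,400,300)  #6.667
cv2.imwrite("pics/crop0.png",np.hstack([a,np.vstack([b,c])]))
```

```text
(no output)
```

View pics/crop0.png

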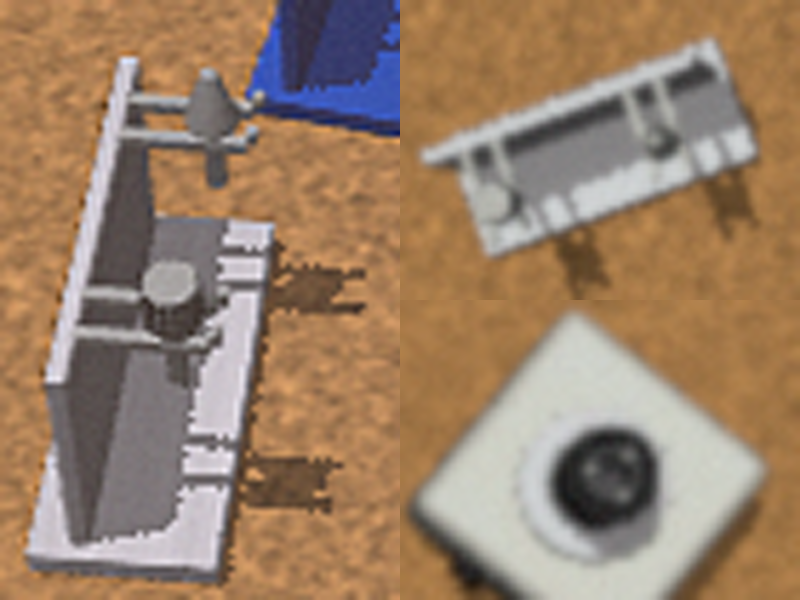

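```bash
cat > h.py <<'E'
import numpy as np,cv2
from rig import ctrl
def ray(c,px):
    u=cv2.undistortPoints(np.array([[px]],float),np.array(c["K"]),np.array(c["dist"]))[0,0]
    R=np.array(c["R"]);t=np.array(c["t"]);return -R.T@t,R.T@np.array([u[0],u[1],1.])
def plane(c,px,z):
    o,d=ray(c,px);return o+d*(z-o[2])/d[2]
def tri(rs):
    A=sum(np.eye(3)-np.outer(d,d)/(d@d) for o,d in rs);b=sum((np.eye(3)-np.outer(d,d)/(d@d))@o for o,d in rs)
    return np.linalg.solve(A,b)
def proj(c,X):
    return cv2.projectPoints(np.array([X],float),cv2.Rodrigues(np.array(c["R"]))[0],np.array(c["t"]),np.array(c["K"]),np.array(c["dist"]))[0][0,0]
E
python3 - <<'E'
from h import *
np.set_printoptions(precision=1,suppress=True)
S=ctrl.camera_info("side");T=ctrl.camera_info("top")
for n,s,t,z in(("cyl",(254.7,329.5),(216.8,245.2),130),("cone",(261.4,293.1),(245.5,234.5),136)):
    print(n,plane(S,s,z),plane(T,t,z),tri([ray(S,s),ray(T,t)]))
im=cv2.imread("pics/side0.png");tm=cv2.imread("pics/top0.png")
for n,c,g,(x,y,w,h) in(("S",S,im,(295,170,60,35)),("T",T,tm,(375,195,45,45))):
    m=(g[y:y+h,x:x+w].max(2)<70).astype(np.uint8)
    k,l,st,ce=cv2.connectedComponentsWithStats(m);i=1+st[1:,4].argmax();print(n,st[i]+[x,y,0,0,0],ce[i]+[x,y])
    cen=ce[i]+[x,y]
    if n=="T":
        for z in(100,118): print(plane(c,cen,z))
        X=plane(c,cen,110); print([proj(S,[X[0],X[1],zz]) for zz in(72,108,118)])
    
# rack direction from top: wall top edge ends, crop (425,155)-(712,42)
a=np.array([25/5.714+200,155/5.714+210]);b=np.array([312/5.714+200,42/5.714+210])
for z in(110,130,150): print(z,plane(T,a,z),plane(T,b,z))
for n,t in(("vial",(309,172)),("dish",(464,241))):print(n,plane(T,t,30))
E
```

```text
cyl [492.2 289.1 130. ] [491.7 283.3 130. ] [493.2 285.1 124.6]
cone [522.4 204.9 136. ] [521.8 198.1 136. ] [523.6 199.8 130.1]
S [313 178  16  19 215] [320.4 188.3]
T [387 208  15  14 133] [394.2 214.5]
[ 578.2 -241.7  100. ]
[ 576.6 -238.8  118. ]
[array([320.6, 195.3]), array([320.9, 184.8]), array([321. , 181.8])]
110 [516.8 324.3 110. ] [573.9 174.6 110. ]
130 [515.8 319.5 130. ] [572.2 172.  130. ]
150 [514.8 314.8 150. ] [570.4 169.4 150. ]
vial [722.2  12.5  30. ]
dish [ 499.1 -468.9   30. ]
```

The cylindrical burr is the head at side (255,329) and top (217,245), with a flat round top. The cone is at side (261,293) and top (245,234). Their spacing comes out at 91 mm against the 90 mm given. Next I'll work out a viewing pose for the wrist camera over the burr.

```bash
cat >> h.py <<'E'
from scipy.spatial.transform import Rotation as Ro
def toolR(s): q=s["ee_rot"];return Ro.from_quat([q[1],q[2],q[3],q[0]])
def go(pos,yaw):
    "total shift in tool axes (units of 120mm) and the turn (pi/4) to reach pos with tool x at yaw, tool down"
    s=ctrl.sense();R=toolR(s)
    Rt=Ro.from_matrix(np.array([[np.cos(yaw),np.sin(yaw),0],[np.sin(yaw),-np.cos(yaw),0],[0,0,-1]]))
    d=np.array(pos)-s["eef_pos"]
    print("pos",s["eef_pos"].round(1),"yaw",np.arctan2(*R.as_matrix()[1::-1,0]).round(3),"shift",(R.inv().apply(d)/120).round(3),"turn",((R.inv()*Rt).as_rotvec()/(np.pi/4)).round(3), "j",s["joints"].round(2),"t",s["time_s"])
E
python3 - <<'E'
from h import *
s=ctrl.sense();c=ctrl.camera_info("wrist");R=np.array(c["R"]);t=np.array(c["t"])
print("cam in tool",toolR(s).inv().apply(-R.T@t-s["eef_pos"]),"axis",toolR(s).inv().apply(R.T[:,2]),"xaxis",toolR(s).inv().apply(R.T[:,0]),c["K"][0],c["dist"])
go([577,-240,300],0.34); go([470,280,300],0.34)
E
```

```text
cam in tool [  73.92447546   -0.44147614 -142.98735641] axis [-2.89293910e-01  2.47697262e-04  9.57240290e-01] xaxis [-9.69605974e-04  9.99999378e-01 -5.51792707e-04] [370.30057388   0.         318.60617332] [-0.06887078  0.          0.          0.          0.        ]
pos [ 219.7 -476.6  230.8] yaw 0.432 shift [ 3.53  -0.545 -0.575] turn [-0.001 -0.     0.117] j [-1.36  0.31  1.5  -0.    1.33 -0.22] t 0.1
pos [ 219.7 -476.6  230.8] yaw 0.432 shift [ 4.534 -4.854 -0.57 ] turn [-0.001 -0.     0.117] j [-1.36  0.31  1.5  -0.    1.33 -0.22] t 0.1
```

Emit:
arm_command(
  increments=[
    {"offset": [0.4,-0.06,-0.015],"dr": [0,0,0.015],"hand": 1},
    {"offset": [0.4,-0.06,-0.015],"dr": [0,0,0.015],"hand": 1},
    {"offset": [0.4,-0.06,-0.015],"dr": [0,0,0.015],"hand": 1},
    {"offset": [0.4,-0.06,-0.015],"dr": [0,0,0.015],"hand": 1},
    {"offset": [0.4,-0.06,-0.015],"dr": [0,0,0.015],"hand": 1},
    {"offset": [0.4,-0.06,-0.015],"dr": [0,0,0.015],"hand": 1},
    {"offset": [0.4,-0.06,-0.015],"dr": [0,0,0.015],"hand": 1},
    {"offset": [0.4,-0.06,-0.015],"dr": [0,0,0.015],"hand": 1},
  ],
)

```text
time_s: 0.9
eef_pos: [554.2, -276.0, 245.5]
ee_rot: [-0.0, 0.986, 0.168, -0.0]
force: [0.4, -0.6, 0.6]
grip_width: 1.002
grip_force: 0.0
```

Emit:
arm_command(
  increments=[
    {"offset": [0.33,-0.07,0],"dr": [0,0,0],"hand": 1},
    {"offset": [0,0,0],"dr": [0,0,0],"hand": 1},
    {"offset": [0,0,0],"dr": [0,0,0],"hand": 1},
    {"offset": [0,0,0],"dr": [0,0,0],"hand": 1},
  ],
)

```text
time_s: 1.3
eef_pos: [586.6, -257.0, 245.5]
ee_rot: [-0.0, 0.986, 0.168, -0.0]
force: [0.6, -0.4, 0.9]
grip_width: 1.001
grip_force: 0.0
```

Run:
```python
from h import *
go([577,-240,245],0.34)
c=ctrl.camera_info("wrist");im=ctrl.capture("wrist");np.savez("w1.npz",im=im,**c)
print(proj(c,[577,-240,118]));cv2.imwrite("pics/w1.png",im[:,:,::-1])
```

```text
pos [ 586.6 -257.   245.5] yaw 0.337 shift [-0.029 -0.16   0.004] turn [-0.     0.001 -0.004] j [-0.6   0.57  1.08 -0.    1.49  0.64] t 1.3
[293.86912772 236.21856032]
```

View pics/w1.png

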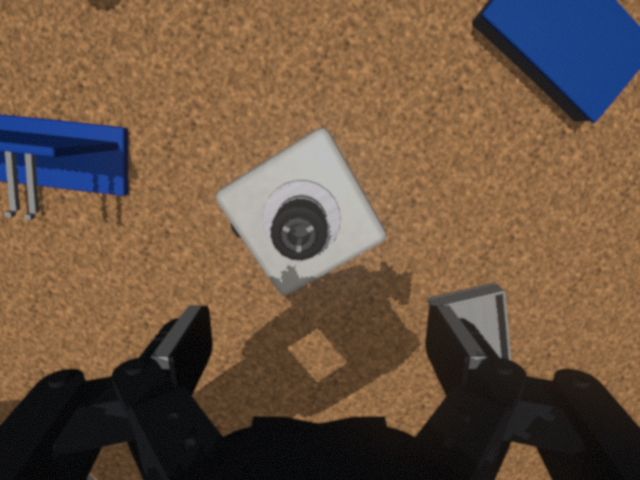

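The chuck mouth is at about (299,231) with three bright jaws, close to the predicted (294,236). I'll measure it closely.

Run:
```python
from h import *
d=np.load("w1.npz");im=d["im"][:,:,::-1]
c={k:d[k] for k in("K","dist","R","t")}
g=im[195:265,262:342]
cv2.imwrite("pics/w1c.png",cv2.resize(g,(640,560),interpolation=cv2.INTER_CUBIC))
gray=cv2.cvtColor(g,cv2.COLOR_BGR2GRAY)
m=cv2.inRange(gray,0,75);k,l,st,ce=cv2.connectedComponentsWithStats(m);i=1+st[1:,4].argmax()
cn=max(cv2.findContours((l==i).astype(np.uint8),cv2.RETR_EXTERNAL,cv2.CHAIN_APPROX_NONE)[0],key=cv2.contourArea)
print(cv2.fitEllipse(cn),st[i]); print(c["t"],plane(c,(299,230),118))
```

```text
((37.24068832397461, 34.2502326965332), (54.87846374511719, 59.62108612060547), 8.898425102233887) [   9    4   56   61 2244]
[-435.4997251   407.30365253  529.17076586] [ 582.92618579 -242.14228106  118.        ]
```

View pics/w1c.png

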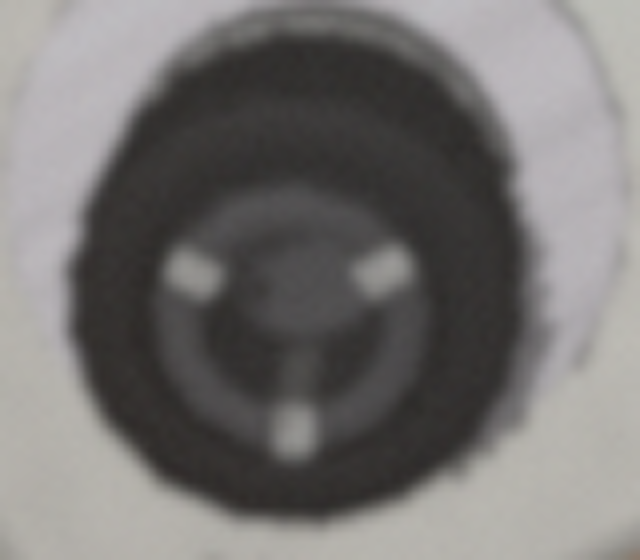

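The crop shows the three jaw tops at crop (195,272), (385,270) and (293,432), and the nose ring centred near crop (292,320).

Run:
```python
from h import *
d=np.load("w1.npz");im=d["im"][:,:,::-1]
c={k:d[k] for k in("K","dist","R","t")}
P=[]
for X in((195,272),(385,270),(293,432)):
    P.append(plane(c,((X[0]+.5)/8-.5+262,(X[1]+.5)/8-.5+195),119.5)[:2])
P=np.array(P)
# circumcentre
A=2*(P[1:]-P[0]);b=(P[1:]**2).sum(1)-(P[0]**2).sum();cc=np.linalg.solve(A,b)
print(P.mean(0),cc,np.hypot(*(P-cc).T),np.degrees(np.arctan2(*(P-cc).T[::-1])))
R=[plane(c,((x+.5)/8-.5+262,(y+.5)/8-.5+195),118)[:2] for x,y in((155,320),(430,320),(292,183),(292,458))]
print(np.mean(R,0),R)
# sleeve silhouette widest extents
go([493,285,255],0.34)
```

```text
[ 579.19780633 -242.61197512] [ 579.08221942 -242.70134628] [10.44698239 10.44698239 10.44698239] [  78.51247861  -38.83310734 -160.89806172]
[ 579.18539152 -242.65447415] [array([ 575.00809818, -230.31526408]), array([ 583.60186973, -254.95968793]), array([ 591.93403872, -238.41034369]), array([ 566.19755945, -246.93260091])]
pos [ 586.5 -257.2  245.8] yaw 0.336 shift [ 0.755 -4.522 -0.077] turn [-0.     0.    -0.005] j [-0.6   0.57  1.08 -0.    1.49  0.64] t 1.35
```

Emit:
arm_command(
  increments=[
    {"offset": [0.06,-0.4,0],"dr": [0,0,0],"hand": 1},
    {"offset": [0.06,-0.4,0],"dr": [0,0,0],"hand": 1},
    {"offset": [0.06,-0.4,0],"dr": [0,0,0],"hand": 1},
    {"offset": [0.06,-0.4,0],"dr": [0,0,0],"hand": 1},
    {"offset": [0.06,-0.4,0],"dr": [0,0,0],"hand": 1},
    {"offset": [0.06,-0.4,0],"dr": [0,0,0],"hand": 1},
    {"offset": [0.06,-0.4,0],"dr": [0,0,0],"hand": 1},
    {"offset": [0.06,-0.4,0],"dr": [0,0,0],"hand": 1},
  ],
)

```text
time_s: 2.15
eef_pos: [513.6, 125.8, 246.2]
ee_rot: [0.0, 0.986, 0.167, 0.0]
force: [0.9, 0.6, 0.5]
grip_width: 1.001
grip_force: 0.0
```

Emit:
arm_command(
  increments=[
    {"offset": [0.06,-0.4,0],"dr": [0,0,0],"hand": 1},
    {"offset": [0.06,-0.4,0],"dr": [0,0,0],"hand": 1},
    {"offset": [0.06,-0.4,0],"dr": [0,0,0],"hand": 1},
    {"offset": [0,0,0],"dr": [0,0,0],"hand": 1},
    {"offset": [0,0,0],"dr": [0,0,0],"hand": 1},
    {"offset": [0,0,0],"dr": [0,0,0],"hand": 1},
  ],
)

```text
time_s: 2.75
eef_pos: [487.6, 266.6, 245.8]
ee_rot: [0.0, 0.986, 0.167, 0.0]
force: [1.2, -0.5, 0.4]
grip_width: 0.996
grip_force: 0.0
```

Run:
```python
from h import *
go([493,285,245],0.34)
c=ctrl.camera_info("wrist");im=ctrl.capture("wrist");np.savez("w2.npz",im=im,**c)
p=proj(c,[493,285,130]);q=proj(c,[523,200,130]);print(p,q)
x0=int(min(p[0],q[0]))-60;y0=int(min(p[1],q[1]))-60;x0=max(x0,0);y0=max(y0,0)
g=im[y0:y0+150,x0:x0+200,::-1];print(x0,y0)
cv2.imwrite("pics/w2.png",cv2.resize(g,(800,600),interpolation=cv2.INTER_CUBIC))
```

```text
pos [487.6 266.6 245.8] yaw 0.336 shift [ 0.093 -0.13   0.007] turn [ 0.    -0.    -0.005] j [ 0.29  0.37  1.38 -0.    1.39  1.52] t 2.75
[297.34198756 221.18383211] [422.28877018 220.71168277]
237 160
```

View pics/w2.png

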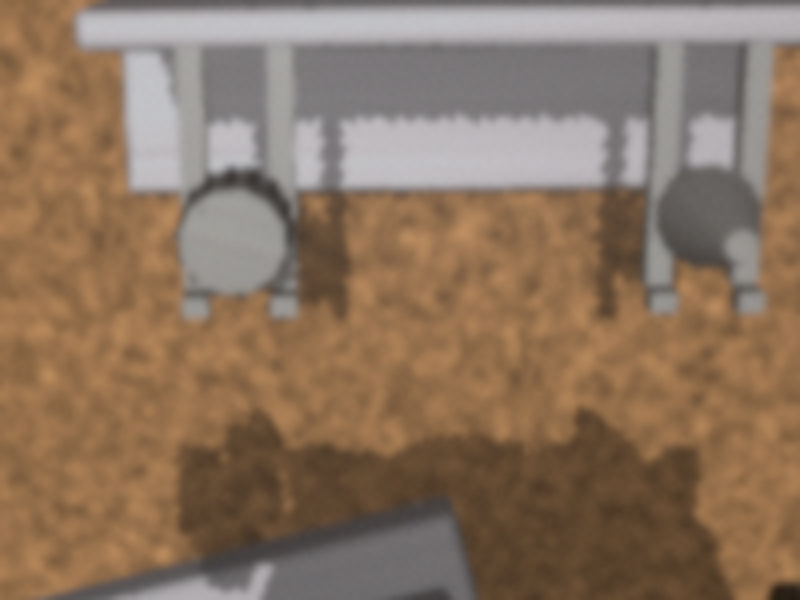

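The cylinder head's top is centred at crop (235,241), 27 px across. The prongs run straight up the image, so the yaw is right, and the cone hangs at crop (708,215). Now I'll compute the grasp.

Run:
```python
from h import *
d=np.load("w2.npz");c={k:d[k] for k in("K","dist","R","t")}
P=plane(c,(295.4,219.9),130);L=plane(c,(237+180/4-.4,219.9),130);Rr=plane(c,(237+291/4-.4,219.9),130)
print(P,np.linalg.norm(L-Rr))
go([P[0],P[1],150],0.336)
go([P[0],P[1],112],0.336)
```

```text
[493.44232598 286.61388421 130.        ] 19.927460073302978
pos [487.7 266.5 245.8] yaw 0.335 shift [ 0.1   -0.143  0.799] turn [ 0.    -0.    -0.001] j [ 0.29  0.37  1.38 -0.    1.39  1.52] t 2.8
pos [487.7 266.5 245.8] yaw 0.335 shift [ 0.1   -0.143  1.115] turn [ 0.    -0.    -0.001] j [ 0.29  0.37  1.38 -0.    1.39  1.52] t 2.8
```

Emit:
arm_command(
  increments=[
    {"offset": [0.1,-0.143,0],"dr": [0,0,0],"hand": 1},
    {"offset": [0,0,0.3],"dr": [0,0,0],"hand": 1},
    {"offset": [0,0,0.3],"dr": [0,0,0],"hand": 1},
    {"offset": [0,0,0.3],"dr": [0,0,0],"hand": 0.2},
    {"offset": [0,0,0.15],"dr": [0,0,0],"hand": -0.1},
    {"offset": [0,0,0.065],"dr": [0,0,0],"hand": -0.2},
    {"offset": [0,0,0],"dr": [0,0,0],"hand": -0.2},
    {"offset": [0,0,0],"dr": [0,0,0],"hand": -0.2},
  ],
  grip_force=40,
)

```text
time_s: 3.6
eef_pos: [493.7, 287.9, 113.2]
ee_rot: [-0.0, 0.986, 0.168, 0.001]
force: [0.8, 1.2, -0.4]
grip_width: 0.4
grip_force: 0.0
```

Run:
```python
from h import *
go([493.4,286.6,112],0.336);s=ctrl.sense();print(s["force"],s["grip_width"])
```

```text
pos [493.7 287.9 113.2] yaw 0.337 shift [-0.006  0.009  0.01 ] turn [ 0.    -0.003  0.001] j [0.32 0.53 1.51 0.   1.11 1.56] t 3.6
[ 0.82917249  1.20308842 -0.44925957] 0.40041888652222696
```

Emit:
arm_command(
  increments=[
    {"offset": [-0.005,0.01,0],"dr": [0,0,0],"hand": -0.4},
    {"offset": [0,0,0],"dr": [0,0,0],"hand": -1},
    {"offset": [0,0,0],"dr": [0,0,0],"hand": -1},
    {"offset": [0,0,0],"dr": [0,0,0],"hand": -1},
    {"offset": [0,0,0],"dr": [0,0,0],"hand": -1},
    {"offset": [0,0,0],"dr": [0,0,0],"hand": -1},
  ],
  grip_force=40,
)

```text
time_s: 4.2
eef_pos: [493.2, 286.7, 113.1]
ee_rot: [0.0, 0.986, 0.168, 0.001]
force: [-0.8, -1.4, 6.8]
grip_width: 0.213
grip_force: 38.9
```

Emit:
arm_command(
  increments=[
    {"offset": [0,0,-0.05],"dr": [0,0,0],"hand": -1},
    {"offset": [0,0,-0.15],"dr": [0,0,0],"hand": -1},
    {"offset": [0,0,-0.3],"dr": [0,0,0],"hand": -1},
    {"offset": [0,0,-0.3],"dr": [0,0,0],"hand": -1},
    {"offset": [0,0,-0.2],"dr": [0,0,0],"hand": -1},
    {"offset": [0,0,0],"dr": [0,0,0],"hand": -1},
    {"offset": [0,0,0],"dr": [0,0,0],"hand": -1},
  ],
)

```text
time_s: 4.9
eef_pos: [492.4, 286.9, 231.5]
ee_rot: [-0.0, 0.986, 0.168, -0.0]
force: [0.1, -0.3, -0.7]
grip_width: 0.215
grip_force: 39.1
```

Run:
```python
from h import *
go([579.2,-242.6,235],0.336);s=ctrl.sense();print(s["force"],s["grip_width"],s["grip_force"])
c=ctrl.camera_info("wrist");im=ctrl.capture("wrist");np.savez("w3.npz",im=im,**c)
e=s["eef_pos"];p=proj(c,e+[0,0,18]);print(p)
x0,y0=int(p[0])-100,min(int(p[1])-75,330);print(x0,y0)
cv2.imwrite("pics/w3.png",cv2.resize(im[y0:y0+150,x0:x0+200,::-1],(800,600),interpolation=cv2.INTER_CUBIC))
```

```text
pos [492.4 286.9 231.5] yaw 0.338 shift [-0.779  4.403 -0.029] turn [-0.     0.001  0.002] j [0.32 0.41 1.36 0.   1.37 1.56] t 4.9
[ 0.09527767 -0.29450237 -0.72930459] 0.2146631629199153 39.11264777183533
[319.74617045 332.26417771]
219 257
```

View pics/w3.png

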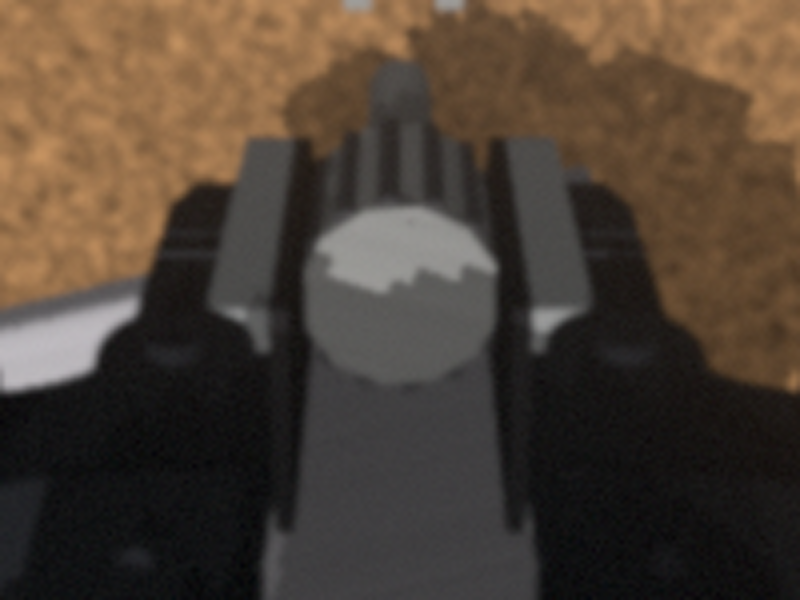

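The burr is held upright in the pads, with the head top centred at crop (400,295) and the shank's lower end near crop (400,70). I'll compute its offset in the tool and the move to the chuck.

Run:
```python
from h import *
d=np.load("w3.npz");c={k:d[k] for k in("K","dist","R","t")};s=ctrl.sense();e=s["eef_pos"];R=toolR(s)
P=plane(c,(318.6,330.4),e[2]+16.9);print("head in tool",R.inv().apply(P-e))
L=plane(c,(219+305/4,330.4),e[2]+16.9);Q=plane(c,(219+497/4,330.4),e[2]+16.9);print(np.linalg.norm(L-Q))
b=P-[0,0,54]
q=[proj(c,b+R.apply([r*np.cos(a),r*np.sin(a),0])) for r in(4,) for a in np.linspace(0,6.28,24)]
q=(np.array(q)-[219,257])*4;print("shank end crop expected",q.min(0),q.max(0))
go(np.array([579.2,-242.6,231])-(P-e)*[1,1,0],0.336)
```

```text
head in tool [ -0.07789867  -0.4794208  -16.89982269]
18.60937842648904
shank end crop expected [367.93990032  52.98233278] [428.6103483  109.25201017]
pos [492.1 286.7 230.7] yaw 0.338 shift [-7.760e-01  4.406e+00 -2.000e-03] turn [-0.     0.003  0.002] j [0.32 0.41 1.36 0.   1.37 1.56] t 4.95
```

Emit:
arm_command(
  increments=[
    {"offset": [-0.07,0.4,0],"dr": [0,0,0],"hand": -1},
    {"offset": [-0.07,0.4,0],"dr": [0,0,0],"hand": -1},
    {"offset": [-0.07,0.4,0],"dr": [0,0,0],"hand": -1},
    {"offset": [-0.07,0.4,0],"dr": [0,0,0],"hand": -1},
    {"offset": [-0.07,0.4,0],"dr": [0,0,0],"hand": -1},
    {"offset": [-0.07,0.4,0],"dr": [0,0,0],"hand": -1},
    {"offset": [-0.07,0.4,0],"dr": [0,0,0],"hand": -1},
    {"offset": [-0.07,0.4,0],"dr": [0,0,0],"hand": -1},
  ],
)

```text
time_s: 5.75
eef_pos: [555.9, -99.6, 230.4]
ee_rot: [-0.001, 0.986, 0.168, -0.001]
force: [0.4, -1.0, -0.3]
grip_width: 0.213
grip_force: 39.2
```

Emit:
arm_command(
  increments=[
    {"offset": [-0.07,0.4,0],"dr": [0,0,0],"hand": -1},
    {"offset": [-0.07,0.4,0],"dr": [0,0,0],"hand": -1},
    {"offset": [-0.07,0.4,0],"dr": [0,0,0],"hand": -1},
    {"offset": [0,0,0],"dr": [0,0,0],"hand": -1},
    {"offset": [0,0,0],"dr": [0,0,0],"hand": -1},
    {"offset": [0,0,0],"dr": [0,0,0],"hand": -1},
  ],
)

```text
time_s: 6.35
eef_pos: [580.2, -240.8, 231.0]
ee_rot: [-0.001, 0.986, 0.168, -0.001]
force: [-0.0, -0.1, 0.3]
grip_width: 0.215
grip_force: 39.3
```

Run:
```python
from h import *
go([579.2,-242.6,170],0.336)
```

```text
pos [ 580.2 -240.8  231. ] yaw 0.338 shift [-0.012  0.012  0.509] turn [-0.002  0.001  0.003] j [-0.58  0.55  1.15  0.    1.44  0.65] t 6.35
```

Emit:
arm_command(
  increments=[
    {"offset": [-0.012,0.014,0.15],"dr": [0,0,0],"hand": -1},
    {"offset": [0,0,0.25],"dr": [0,0,0],"hand": -1},
    {"offset": [0,0,0.15],"dr": [0,0,0],"hand": -1},
    {"offset": [0,0,0],"dr": [0,0,0],"hand": -1},
    {"offset": [0,0,0],"dr": [0,0,0],"hand": -1},
  ],
)

```text
time_s: 6.85
eef_pos: [579.8, -243.2, 166.8]
ee_rot: [0.0, 0.986, 0.169, 0.0]
force: [-0.0, -0.1, -0.8]
grip_width: 0.216
grip_force: 39.3
```

Run:
```python
from h import *
go([579.2,-242.6,129],0.336)
c=ctrl.camera_info("wrist");im=ctrl.capture("wrist")
cs=ctrl.camera_info("side");si=ctrl.capture("side")
p=proj(c,[579.2,-242.6,122]);x0,y0=int(p[0])-100,int(p[1])-75
q=proj(cs,[579.2,-242.6,130]);a0,b0=int(q[0])-25,int(q[1])-38;print(p,q,x0,y0,a0,b0)
a=cv2.resize(im[y0:y0+150,x0:x0+100+0*1,::-1] if 0 else im[y0:y0+150,x0+33:x0+133,::-1],(400,600),interpolation=cv2.INTER_CUBIC)
b=cv2.resize(si[b0:b0+75,a0:a0+50,::-1],(400,600),interpolation=cv2.INTER_CUBIC)
cv2.imwrite("pics/w4.png",np.hstack([a,b]))
```

```text
pos [ 579.8 -243.2  166.8] yaw 0.339 shift [-0.004 -0.007  0.315] turn [ 0.001 -0.001  0.004] j [-0.58  0.59  1.25  0.    1.3   0.65] t 6.85
[317.94803151 272.82762059] [320.89556421 177.49024768] 217 197 295 139
```

View pics/w4.png

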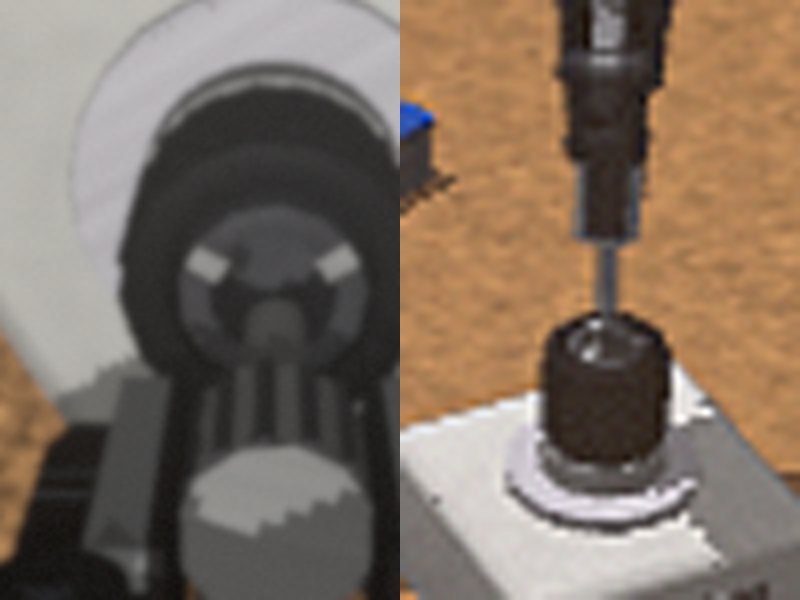

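In the left half the shank end (crop x≈274) lies on the middle of the nose ring and jaws (crop x≈272). The side view on the right shows it above the mouth. A quick re-check of the jaws from this pose:

Run:
```python
from h import *
c=ctrl.camera_info("wrist");f=lambda x,y,z:plane(c,(250+(x+.5)/4-.5,197+(y+.5)/4-.5),z)
J=[f(208,263,119.5),f(337,262,119.5)];print(J, "before: expected from centre 10.4 at yaw 78.5,-38.8:",[np.array([579.1,-242.7])+10.45*np.array([np.cos(a),np.sin(a)]) for a in np.radians([78.5,-38.8])])
print("shank far edge",f(274,300,166.8-37.1),"minus 4 along tool x", f(274,300,129.7)[:2]-4*np.array([.943,.332]))
```

```text
[array([ 581.15647019, -233.19506153,  119.5       ]), array([ 587.13100393, -249.83383778,  119.5       ])] before: expected from centre 10.4 at yaw 78.5,-38.8: [array([ 581.18339491, -232.45978684]), array([ 587.24408173, -249.24800983])]
shank far edge [ 582.77543359 -242.1992763   129.7       ] minus 4 along tool x [ 579.00343359 -243.5272763 ]
```

Emit:
arm_command(
  increments=[
    {"offset": [0,0,0.08],"dr": [0,0,0],"hand": -1},
    {"offset": [0,0,0.08],"dr": [0,0,0],"hand": -1},
    {"offset": [0,0,0.08],"dr": [0,0,0],"hand": -1},
    {"offset": [0,0,0.05],"dr": [0,0,0],"hand": -1},
    {"offset": [0,0,0],"dr": [0,0,0],"hand": -1},
    {"offset": [0,0,0],"dr": [0,0,0],"hand": -1},
  ],
)

```text
time_s: 7.55
eef_pos: [579.6, -244.1, 131.1]
ee_rot: [0.0, 0.986, 0.168, 0.0]
force: [0.1, -0.2, -0.9]
grip_width: 0.22
grip_force: 39.4
```

Emit:
arm_command(
  increments=[
    {"offset": [0,0,0.008],"dr": [0,0,0],"hand": -1},
    {"offset": [0,0,0.008],"dr": [0,0,0],"hand": -1},
    {"offset": [0,0,0],"dr": [0,0,0],"hand": -1},
  ],
)

```text
time_s: 7.85
eef_pos: [579.6, -244.0, 129.3]
ee_rot: [0.0, 0.986, 0.168, 0.0]
force: [0.3, -0.0, -1.2]
grip_width: 0.215
grip_force: 39.4
```

Emit:
arm_command(
  increments=[
    {"offset": [0,0,0.006],"dr": [0,0,0],"hand": -1},
    {"offset": [0,0,0],"dr": [0,0,0],"hand": -1},
  ],
)

```text
time_s: 8.05
eef_pos: [579.8, -244.1, 129.2]
ee_rot: [0.0, 0.986, 0.168, 0.0]
force: [-0.5, 0.5, 4.7]
grip_width: 0.215
grip_force: 39.7
```

Emit:
arm_command(
  increments=[
    {"offset": [0,0,0.006],"dr": [0,0,0],"hand": -1},
    {"offset": [0,0,0],"dr": [0,0,0],"hand": -1},
  ],
)

```text
time_s: 8.25
eef_pos: [580.0, -244.1, 129.1]
ee_rot: [0.001, 0.986, 0.168, 0.001]
force: [-1.9, 1.3, 7.9]
grip_width: 0.213
grip_force: 40.2
```

Contact with the floor came at the expected height (129.2). Releasing.

Emit:
arm_command(
  increments=[
    {"offset": [0,0,-0.004],"dr": [0,0,0],"hand": -0.3},
    {"offset": [0,0,0],"dr": [0,0,0],"hand": 0.2},
    {"offset": [0,0,0],"dr": [0,0,0],"hand": 1},
    {"offset": [0,0,0],"dr": [0,0,0],"hand": 1},
    {"offset": [0,0,0],"dr": [0,0,0],"hand": 1},
    {"offset": [0,0,0],"dr": [0,0,0],"hand": 1},
    {"offset": [0,0,-0.2],"dr": [0,0,0],"hand": 1},
    {"offset": [0,0,-0.2],"dr": [0,0,0],"hand": 1},
  ],
)

```text
time_s: 9.05
eef_pos: [579.3, -243.8, 176.3]
ee_rot: [-0.001, 0.986, 0.168, -0.001]
force: [0.6, 0.3, 1.3]
grip_width: 0.998
grip_force: 0.0
```

Run:
```python
from h import *
go([579.1,-243.2,170],0.336+3.14159)
c=ctrl.camera_info("wrist");im=ctrl.capture("wrist")
cs=ctrl.camera_info("side");si=ctrl.capture("side")
p=proj(c,[579.2,-242.6,122]);x0,y0=int(p[0])-50,int(p[1])-75
q=proj(cs,[579.2,-242.6,130]);a0,b0=int(q[0])-25,int(q[1])-38;print(p,q,x0,y0,a0,b0)
a=cv2.resize(im[y0:y0+150,x0:x0+100,::-1],(400,600),interpolation=cv2.INTER_CUBIC)
b=cv2.resize(si[b0:b0+75,a0:a0+50,::-1],(400,600),interpolation=cv2.INTER_CUBIC)
cv2.imwrite("pics/w5.png",np.hstack([a,b]))
```

```text
pos [ 579.3 -243.8  176.3] yaw 0.338 shift [ 0.001 -0.005  0.053] turn [-2.000e-03 -2.000e-03 -3.998e+00] j [-0.58  0.58  1.23 -0.    1.32  0.65] t 9.05
[317.35508648 265.18442227] [320.89556421 177.49024768] 267 190 295 139
```

View pics/w5.png

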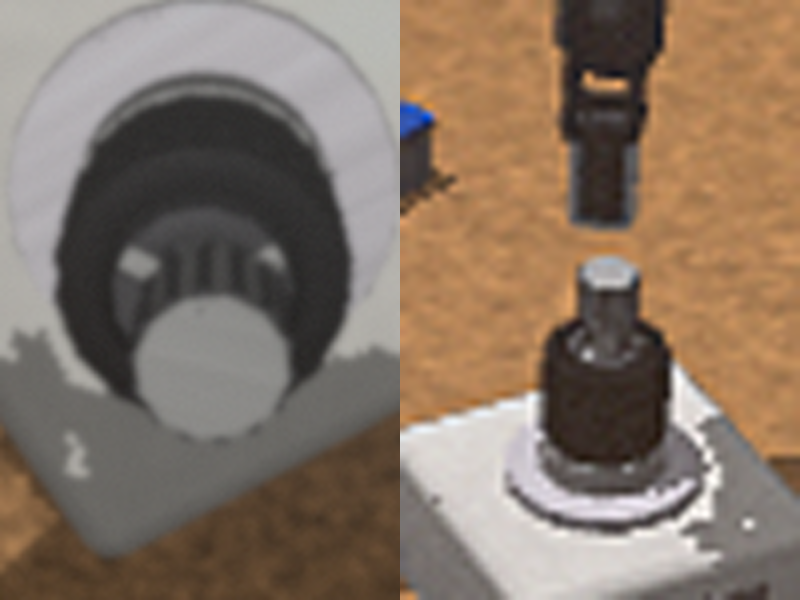

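The burr stands in the bore (head at left crop (212,365), upright in the side view). Next I'll wind the wrist back for a full clockwise stroke.

Emit:
arm_command(
  increments=[
    {"offset": [0,0,0],"dr": [0,0,-0.18],"hand": 1},
    {"offset": [0,0,0],"dr": [0,0,-0.18],"hand": 1},
    {"offset": [0,0,0],"dr": [0,0,-0.18],"hand": 1},
    {"offset": [0,0,0],"dr": [0,0,-0.18],"hand": 1},
    {"offset": [0,0,0],"dr": [0,0,-0.18],"hand": 1},
    {"offset": [0,0,0],"dr": [0,0,-0.18],"hand": 1},
    {"offset": [0,0,0],"dr": [0,0,-0.18],"hand": 1},
    {"offset": [0,0,0],"dr": [0,0,-0.18],"hand": 1},
  ],
)

```text
time_s: 9.95
eef_pos: [579.3, -243.8, 175.3]
ee_rot: [-0.001, 0.74, 0.672, -0.0]
force: [-0.0, 0.6, 0.0]
grip_width: 0.999
grip_force: 0.0
```

Emit:
arm_command(
  increments=[
    {"offset": [0,0,0],"dr": [0,0,-0.18],"hand": 1},
    {"offset": [0,0,0],"dr": [0,0,-0.18],"hand": 1},
    {"offset": [0,0,0],"dr": [0,0,-0.18],"hand": 1},
    {"offset": [0,0,0],"dr": [0,0,-0.18],"hand": 1},
    {"offset": [0,0,0],"dr": [0,0,-0.18],"hand": 1},
    {"offset": [0,0,0],"dr": [0,0,-0.18],"hand": 1},
    {"offset": [0,0,0],"dr": [0,0,-0.18],"hand": 1},
    {"offset": [0,0,0],"dr": [0,0,0],"hand": 1},
  ],
)

```text
time_s: 10.75
eef_pos: [579.3, -243.9, 175.5]
ee_rot: [-0.0, 0.335, 0.942, 0.0]
force: [-0.5, -0.2, -0.3]
grip_width: 0.998
grip_force: 0.0
```

Run:
```python
from h import *
go([579.1,-243.1,82],0.338+2.12)
s=ctrl.sense();print(s["force"],s["wrist_torque"])
```

```text
pos [ 579.3 -243.9  175.5] yaw 2.459 shift [0.005 0.004 0.779] turn [-0.    -0.001  0.002] j [-0.58  0.59  1.24 -0.    1.32 -1.47] t 10.75
[-0.4702153  -0.24096404 -0.27223603] [-0.0010453  -0.0570264  -0.00654418]
```

Descend around the sleeve.

Emit:
arm_command(
  increments=[
    {"offset": [0.005,0.004,0.15],"dr": [0,0,0],"hand": 1},
    {"offset": [0,0,0.2],"dr": [0,0,0],"hand": 1},
    {"offset": [0,0,0.2],"dr": [0,0,0],"hand": 1},
    {"offset": [0,0,0.13],"dr": [0,0,0],"hand": 0.6},
    {"offset": [0,0,0.09],"dr": [0,0,0],"hand": 0.3},
    {"offset": [0,0,0],"dr": [0,0,0],"hand": 0.3},
    {"offset": [0,0,0],"dr": [0,0,0],"hand": 0.3},
  ],
)

```text
time_s: 11.45
eef_pos: [579.6, -243.4, 84.4]
ee_rot: [0.0, 0.336, 0.942, -0.0]
force: [-0.2, -0.4, 0.4]
grip_width: 0.647
grip_force: 0.0
```

Run:
```python
from h import *
go([579.1,-243.1,82],0.338+2.12)
s=ctrl.sense();print(s["force"],s["wrist_torque"],s["grip_width"])
```

```text
pos [ 579.6 -243.4   84.4] yaw 2.457 shift [ 0.005 -0.001  0.02 ] turn [ 0.     0.001 -0.001] j [-0.58  0.68  1.33  0.    1.13 -1.47] t 11.45
[-0.24698629 -0.41496414  0.44629041] [-0.01567978  0.01279177  0.00530531] 0.647318730273459
```

Emit:
arm_command(
  increments=[
    {"offset": [0.004,0,0],"dr": [0,0,0],"hand": 0.1},
    {"offset": [0,0,0],"dr": [0,0,0],"hand": -1},
    {"offset": [0,0,0],"dr": [0,0,0],"hand": -1},
    {"offset": [0,0,0],"dr": [0,0,0],"hand": -1},
    {"offset": [0,0,0],"dr": [0,0,0],"hand": -1},
  ],
  grip_force=50,
)

```text
time_s: 11.95
eef_pos: [579.3, -243.2, 85.1]
ee_rot: [0.001, 0.335, 0.942, -0.0]
force: [-1.5, 1.1, 7.1]
grip_width: 0.502
grip_force: 51.0
```

```bash
cat > t.py <<'E'
from h import *
s=ctrl.sense();R=toolR(s).as_matrix();print("pos",s["eef_pos"].round(1),"yaw",np.arctan2(R[1,0],R[0,0]).round(3),"F",s["force"].round(1),"T",s["wrist_torque"].round(3),"j6",s["joints"][5].round(3),"tau6",s["tau"][5].round(3),"g",round(s["grip_width"],3),round(s["grip_force"],1),s["time_s"])
E
python3 t.py
```

```text
pos [ 579.3 -243.2   85.1] yaw 2.457 F [-1.5  1.1  7.1] T [ 0.004  0.323 -0.27 ] j6 -1.47 tau6 -0.283 g 0.502 51.0 11.95
```

Emit:
arm_command(
  increments=[
    {"offset": [0,0,0],"dr": [0,0,0.1],"hand": -1},
    {"offset": [0,0,0],"dr": [0,0,0.15],"hand": -1},
    {"offset": [0,0,0],"dr": [0,0,0.15],"hand": -1},
    {"offset": [0,0,0],"dr": [0,0,0.15],"hand": -1},
    {"offset": [0,0,0],"dr": [0,0,0.15],"hand": -1},
    {"offset": [0,0,0],"dr": [0,0,0.15],"hand": -1},
    {"offset": [0,0,0],"dr": [0,0,0.15],"hand": -1},
  ],
)

```text
time_s: 12.65
eef_pos: [579.1, -243.4, 85.1]
ee_rot: [0.001, 0.672, 0.741, -0.0]
force: [-3.0, 0.3, 6.5]
grip_width: 0.501
grip_force: 50.1
```

```bash
python3 t.py
```

```text
pos [ 579.1 -243.4   85.1] yaw 1.668 F [-3.   0.3  6.5] T [-0.026  0.653  0.303] j6 -0.681 tau6 -1.238 g 0.501 50.1 12.65
```

Tz = 0.30, the sleeve's friction, so the sleeve is turning with the gripper.

Emit:
arm_command(
  increments=[
    {"offset": [0,0,0],"dr": [0,0,0.15],"hand": -1},
    {"offset": [0,0,0],"dr": [0,0,0.15],"hand": -1},
    {"offset": [0,0,0],"dr": [0,0,0.15],"hand": -1},
    {"offset": [0,0,0],"dr": [0,0,0.15],"hand": -1},
    {"offset": [0,0,0],"dr": [0,0,0.15],"hand": -1},
    {"offset": [0,0,0],"dr": [0,0,0.15],"hand": -1},
    {"offset": [0,0,0],"dr": [0,0,0.15],"hand": -1},
    {"offset": [0,0,0],"dr": [0,0,0.15],"hand": -1},
  ],
)

```text
time_s: 13.45
eef_pos: [578.8, -243.2, 85.1]
ee_rot: [0.0, 0.935, 0.355, -0.0]
force: [-5.2, 0.6, 8.2]
grip_width: 0.5
grip_force: 50.2
```

```bash
python3 t.py
```

```text
pos [ 578.8 -243.2   85.1] yaw 0.726 F [-5.2  0.6  8.2] T [0.166 0.933 0.295] j6 0.261 tau6 -1.237 g 0.5 50.2 13.45
```

Emit:
arm_command(
  increments=[
    {"offset": [0,0,0],"dr": [0,0,0.08],"hand": -1},
    {"offset": [0,0,0],"dr": [0,0,0.08],"hand": -1},
    {"offset": [0,0,0],"dr": [0,0,0.08],"hand": -1},
    {"offset": [0,0,0],"dr": [0,0,0.08],"hand": -1},
    {"offset": [0,0,0],"dr": [0,0,0.04],"hand": -1},
  ],
)

```text
time_s: 13.95
eef_pos: [578.8, -243.1, 85.1]
ee_rot: [0.0, 0.975, 0.221, -0.0]
force: [-6.0, 0.7, 7.7]
grip_width: 0.502
grip_force: 50.3
```

```bash
python3 t.py
```

```text
pos [ 578.8 -243.1   85.1] yaw 0.446 F [-6.   0.7  7.7] T [0.273 0.913 0.31 ] j6 0.542 tau6 0.175 g 0.502 50.3 13.95
```

Emit:
arm_command(
  increments=[
    {"offset": [0,0,0],"dr": [0,0,0.03],"hand": -1},
    {"offset": [0,0,0],"dr": [0,0,0.03],"hand": -1},
  ],
)

```text
time_s: 14.15
eef_pos: [578.7, -243.1, 85.1]
ee_rot: [0.0, 0.98, 0.199, -0.0]
force: [-6.1, 0.2, 7.6]
grip_width: 0.497
grip_force: 50.3
```

```bash
python3 t.py
```

```text
pos [ 578.7 -243.1   85.1] yaw 0.4 F [-6.1  0.2  7.6] T [0.3   0.985 0.31 ] j6 0.588 tau6 -0.0 g 0.497 50.3 14.15
```

Emit:
arm_command(
  increments=[
    {"offset": [0,0,0],"dr": [0,0,0.03],"hand": -1},
    {"offset": [0,0,0],"dr": [0,0,0.03],"hand": -1},
  ],
)

```text
time_s: 14.35
eef_pos: [578.8, -243.1, 85.1]
ee_rot: [0.0, 0.984, 0.176, -0.0]
force: [-5.7, 0.3, 8.1]
grip_width: 0.499
grip_force: 50.3
```

```bash
python3 t.py
```

```text
pos [ 578.8 -243.1   85.1] yaw 0.353 F [-5.7  0.3  8.1] T [0.305 0.955 0.307] j6 0.635 tau6 -0.006 g 0.499 50.3 14.35
```

Emit:
arm_command(
  increments=[
    {"offset": [0,0,0],"dr": [0,0,0.03],"hand": -1},
    {"offset": [0,0,0],"dr": [0,0,0.03],"hand": -1},
  ],
)

```text
time_s: 14.55
eef_pos: [578.7, -243.1, 85.1]
ee_rot: [0.0, 0.988, 0.152, -0.0]
force: [-5.9, 1.6, 7.8]
grip_width: 0.502
grip_force: 50.3
```

```bash
python3 t.py
```

```text
pos [ 578.7 -243.1   85.1] yaw 0.306 F [-5.9  1.6  7.8] T [0.27  0.959 0.308] j6 0.682 tau6 -0.005 g 0.502 50.3 14.55
```

Emit:
arm_command(
  increments=[
    {"offset": [0,0,0],"dr": [0,0,0.03],"hand": -1},
    {"offset": [0,0,0],"dr": [0,0,0.03],"hand": -1},
  ],
)

```text
time_s: 14.75
eef_pos: [578.7, -243.1, 85.1]
ee_rot: [0.0, 0.992, 0.129, -0.0]
force: [-5.3, 0.3, 8.6]
grip_width: 0.502
grip_force: 50.3
```

```bash
python3 t.py
```

```text
pos [ 578.7 -243.1   85.1] yaw 0.259 F [-5.3  0.3  8.6] T [0.261 0.918 0.294] j6 0.729 tau6 -0.004 g 0.502 50.3 14.75
```

Emit:
arm_command(
  increments=[
    {"offset": [0,0,0],"dr": [0,0,0.03],"hand": -1},
    {"offset": [0,0,0],"dr": [0,0,0.03],"hand": -1},
  ],
)

```text
time_s: 14.95
eef_pos: [578.7, -243.1, 85.1]
ee_rot: [0.0, 0.994, 0.106, -0.0]
force: [-5.8, 0.8, 7.9]
grip_width: 0.498
grip_force: 50.3
```

```bash
python3 t.py
```

```text
pos [ 578.7 -243.1   85.1] yaw 0.211 F [-5.8  0.8  7.9] T [0.342 0.913 0.307] j6 0.776 tau6 -0.002 g 0.498 50.3 14.95
```

Emit:
arm_command(
  increments=[
    {"offset": [0,0,0],"dr": [0,0,0.03],"hand": -1},
    {"offset": [0,0,0],"dr": [0,0,0.03],"hand": -1},
  ],
)

```text
time_s: 15.15
eef_pos: [578.7, -243.0, 85.1]
ee_rot: [0.0, 0.997, 0.082, -0.0]
force: [-5.6, 1.9, 8.2]
grip_width: 0.497
grip_force: 50.3
```

```bash
python3 t.py
```

```text
pos [ 578.7 -243.    85.1] yaw 0.164 F [-5.6  1.9  8.2] T [0.353 0.906 0.324] j6 0.823 tau6 0.001 g 0.497 50.3 15.15
```

Emit:
arm_command(
  increments=[
    {"offset": [0,0,0],"dr": [0,0,0.04],"hand": -1},
  ],
)

```text
time_s: 15.25
eef_pos: [578.8, -243.1, 85.2]
ee_rot: [0.0, 0.998, 0.066, -0.0]
force: [-5.7, 1.4, 8.5]
grip_width: 0.499
grip_force: 50.3
```

```bash
python3 t.py
```

```text
pos [ 578.8 -243.1   85.2] yaw 0.133 F [-5.7  1.4  8.5] T [0.31  0.938 0.339] j6 0.855 tau6 -0.172 g 0.499 50.3 15.25
```

Emit:
arm_command(
  increments=[
    {"offset": [0,0,0],"dr": [0,0,0.03],"hand": -1},
  ],
)

```text
time_s: 15.35
eef_pos: [578.7, -243.0, 85.1]
ee_rot: [0.0, 0.999, 0.055, -0.0]
force: [-6.0, 1.5, 7.7]
grip_width: 0.496
grip_force: 50.3
```

```bash
python3 t.py
```

```text
pos [ 578.7 -243.    85.1] yaw 0.109 F [-6.   1.5  7.7] T [0.275 0.963 0.331] j6 0.878 tau6 0.068 g 0.496 50.3 15.35
```

Emit:
arm_command(
  increments=[
    {"offset": [0,0,0],"dr": [0,0,0.04],"hand": -1},
  ],
)

```text
time_s: 15.45
eef_pos: [578.7, -243.0, 85.1]
ee_rot: [0.0, 0.999, 0.039, -0.0]
force: [-4.7, 0.9, 8.0]
grip_width: 0.498
grip_force: 50.3
```

```bash
python3 t.py
```

```text
pos [ 578.7 -243.    85.1] yaw 0.078 F [-4.7  0.9  8. ] T [0.32  0.979 0.298] j6 0.91 tau6 -0.163 g 0.498 50.3 15.45
```

Emit:
arm_command(
  increments=[
    {"offset": [0,0,0],"dr": [0,0,0.03],"hand": -1},
    {"offset": [0,0,0],"dr": [0,0,0.03],"hand": -1},
  ],
)

```text
time_s: 15.65
eef_pos: [578.7, -243.0, 85.1]
ee_rot: [0.0, 1.0, 0.015, -0.0]
force: [-6.2, 0.7, 7.8]
grip_width: 0.499
grip_force: 50.3
```

```bash
python3 t.py
```

```text
pos [ 578.7 -243.    85.1] yaw 0.031 F [-6.2  0.7  7.8] T [0.3   0.938 0.308] j6 0.957 tau6 0.015 g 0.499 50.3 15.65
```

Emit:
arm_command(
  increments=[
    {"offset": [0,0,0],"dr": [0,0,0.03],"hand": -1},
    {"offset": [0,0,0],"dr": [0,0,0.03],"hand": -1},
  ],
)

```text
time_s: 15.85
eef_pos: [578.7, -243.0, 85.1]
ee_rot: [0.0, 1.0, -0.008, -0.0]
force: [-6.2, 2.0, 8.9]
grip_width: 0.498
grip_force: 50.3
```

```bash
python3 t.py
```

```text
pos [ 578.7 -243.    85.1] yaw -0.016 F [-6.2  2.   8.9] T [0.399 0.935 0.384] j6 1.004 tau6 0.001 g 0.498 50.3 15.85
```

Torque is rising (0.384). Smaller steps from here.

Emit:
arm_command(
  increments=[
    {"offset": [0,0,0],"dr": [0,0,0.02],"hand": -1},
  ],
)

```text
time_s: 15.95
eef_pos: [578.7, -243.0, 85.1]
ee_rot: [0.0, 1.0, -0.016, -0.0]
force: [-6.0, 1.7, 8.3]
grip_width: 0.499
grip_force: 50.4
```

```bash
python3 t.py
```

```text
pos [ 578.7 -243.    85.1] yaw -0.032 F [-6.   1.7  8.3] T [0.345 0.961 0.299] j6 1.019 tau6 0.178 g 0.499 50.4 15.95
```

Emit:
arm_command(
  increments=[
    {"offset": [0,0,0],"dr": [0,0,0.03],"hand": -1},
  ],
)

```text
time_s: 16.05
eef_pos: [578.7, -243.0, 85.1]
ee_rot: [0.0, 1.0, -0.028, -0.0]
force: [-5.6, 1.4, 8.7]
grip_width: 0.495
grip_force: 50.3
```

```bash
python3 t.py
```

```text
pos [ 578.7 -243.    85.1] yaw -0.055 F [-5.6  1.4  8.7] T [0.359 0.944 0.288] j6 1.043 tau6 -0.057 g 0.495 50.3 16.05
```

```bash
cat > t2.py <<'E'
from h import *
T=[ctrl.sense()["wrist_torque"][2]]
for _ in range(4): ctrl.capture("top");T.append(ctrl.sense()["wrist_torque"][2])
s=ctrl.sense();print("Tz",np.round(T,3),"mean",np.mean(T).round(3),"j6",s["joints"][5].round(3),s["time_s"])
E
python3 t2.py
```

```text
Tz [0.288 0.205 0.092 0.106 0.042] mean 0.146 j6 1.042 16.25
```

Emit:
arm_command(
  increments=[
    {"offset": [0,0,0],"dr": [0,0,0.03],"hand": -1},
  ],
)

```text
time_s: 16.35
eef_pos: [578.7, -242.9, 85.1]
ee_rot: [0.0, 0.999, -0.039, -0.0]
force: [-5.2, 2.1, 8.5]
grip_width: 0.503
grip_force: 50.3
```

```bash
python3 t2.py
```

```text
Tz [0.387 0.234 0.121 0.099 0.072] mean 0.183 j6 1.066 16.55
```

Emit:
arm_command(
  increments=[
    {"offset": [0,0,0],"dr": [0,0,0.02],"hand": -1},
    {"offset": [0,0,0],"dr": [0,0,0.02],"hand": -1},
  ],
)

```text
time_s: 16.75
eef_pos: [578.7, -243.0, 85.1]
ee_rot: [0.0, 0.998, -0.055, -0.0]
force: [-5.5, 1.4, 8.7]
grip_width: 0.494
grip_force: 50.3
```

```bash
python3 t.py
```

```text
pos [ 578.7 -243.    85.1] yaw -0.11 F [-5.5  1.4  8.7] T [0.358 0.926 0.351] j6 1.098 tau6 0.113 g 0.494 50.3 16.75
```

Emit:
arm_command(
  increments=[
    {"offset": [0,0,0],"dr": [0,0,0.02],"hand": -1},
    {"offset": [0,0,0],"dr": [0,0,0.02],"hand": -1},
  ],
)

```text
time_s: 16.95
eef_pos: [578.7, -243.0, 85.1]
ee_rot: [0.0, 0.997, -0.071, -0.0]
force: [-5.3, 1.6, 8.7]
grip_width: 0.498
grip_force: 50.3
```

```bash
python3 t.py
```

```text
pos [ 578.7 -243.    85.1] yaw -0.142 F [-5.3  1.6  8.7] T [0.399 0.914 0.358] j6 1.129 tau6 0.128 g 0.498 50.3 16.95
```

Emit:
arm_command(
  increments=[
    {"offset": [0,0,0],"dr": [0,0,0.02],"hand": -1},
    {"offset": [0,0,0],"dr": [0,0,0.02],"hand": -1},
  ],
)

```text
time_s: 17.15
eef_pos: [578.7, -243.0, 85.1]
ee_rot: [0.0, 0.996, -0.086, -0.0]
force: [-6.2, 1.7, 8.6]
grip_width: 0.499
grip_force: 50.3
```

```bash
python3 t.py
```

```text
pos [ 578.7 -243.    85.1] yaw -0.173 F [-6.2  1.7  8.6] T [0.395 0.956 0.369] j6 1.16 tau6 0.135 g 0.499 50.3 17.15
```

Emit:
arm_command(
  increments=[
    {"offset": [0,0,0],"dr": [0,0,0.02],"hand": -1},
    {"offset": [0,0,0],"dr": [0,0,0.02],"hand": -1},
  ],
)

```text
time_s: 17.35
eef_pos: [578.7, -242.9, 85.1]
ee_rot: [0.0, 0.995, -0.102, -0.0]
force: [-5.5, 1.3, 8.8]
grip_width: 0.501
grip_force: 50.3
```

```bash
python3 t.py
```

```text
pos [ 578.7 -242.9   85.1] yaw -0.204 F [-5.5  1.3  8.8] T [0.415 0.941 0.355] j6 1.192 tau6 0.141 g 0.501 50.3 17.35
```

Emit:
arm_command(
  increments=[
    {"offset": [0,0,0],"dr": [0,0,0.02],"hand": -1},
    {"offset": [0,0,0],"dr": [0,0,0.03],"hand": -1},
  ],
)

```text
time_s: 17.55
eef_pos: [578.7, -242.9, 85.1]
ee_rot: [0.0, 0.993, -0.122, -0.0]
force: [-5.5, 2.6, 8.4]
grip_width: 0.497
grip_force: 50.2
```

```bash
python3 t.py
```

```text
pos [ 578.7 -242.9   85.1] yaw -0.244 F [-5.5  2.6  8.4] T [0.404 0.923 0.348] j6 1.231 tau6 -0.024 g 0.497 50.2 17.55
```

Emit:
arm_command(
  increments=[
    {"offset": [0,0,0],"dr": [0,0,0.02],"hand": -1},
    {"offset": [0,0,0],"dr": [0,0,0.03],"hand": -1},
  ],
)

```text
time_s: 17.75
eef_pos: [578.8, -242.9, 85.1]
ee_rot: [0.0, 0.99, -0.141, -0.0]
force: [-5.0, 1.7, 8.2]
grip_width: 0.5
grip_force: 50.2
```

```bash
python3 t.py
```

```text
pos [ 578.8 -242.9   85.1] yaw -0.283 F [-5.   1.7  8.2] T [0.428 0.899 0.384] j6 1.27 tau6 -0.011 g 0.5 50.2 17.75
```

Emit:
arm_command(
  increments=[
    {"offset": [0,0,0],"dr": [0,0,0.02],"hand": -1},
    {"offset": [0,0,0],"dr": [0,0,0.02],"hand": -1},
  ],
)

```text
time_s: 17.95
eef_pos: [578.8, -242.9, 85.1]
ee_rot: [0.0, 0.988, -0.156, -0.0]
force: [-5.4, 1.6, 8.6]
grip_width: 0.496
grip_force: 50.2
```

```bash
python3 t.py
```

```text
pos [ 578.8 -242.9   85.1] yaw -0.314 F [-5.4  1.6  8.6] T [0.419 0.915 0.411] j6 1.302 tau6 0.17 g 0.496 50.2 17.95
```

Emit:
arm_command(
  increments=[
    {"offset": [0,0,0],"dr": [0,0,0.015],"hand": -1},
    {"offset": [0,0,0],"dr": [0,0,0.015],"hand": -1},
  ],
)

```text
time_s: 18.15
eef_pos: [578.8, -242.9, 85.1]
ee_rot: [0.0, 0.986, -0.168, -0.0]
force: [-5.7, 2.1, 8.2]
grip_width: 0.497
grip_force: 50.2
```

```bash
python3 t.py
```

```text
pos [ 578.8 -242.9   85.1] yaw -0.338 F [-5.7  2.1  8.2] T [0.422 0.919 0.418] j6 1.325 tau6 0.224 g 0.497 50.2 18.15
```

Emit:
arm_command(
  increments=[
    {"offset": [0,0,0],"dr": [0,0,0.02],"hand": -1},
    {"offset": [0,0,0],"dr": [0,0,0.02],"hand": -1},
  ],
)

```text
time_s: 18.35
eef_pos: [578.8, -242.9, 85.1]
ee_rot: [0.0, 0.983, -0.184, -0.0]
force: [-5.2, 1.8, 8.1]
grip_width: 0.5
grip_force: 50.2
```

```bash
python3 t.py
```

```text
pos [ 578.8 -242.9   85.1] yaw -0.369 F [-5.2  1.8  8.1] T [0.395 0.866 0.433] j6 1.357 tau6 0.174 g 0.5 50.2 18.35
```

Emit:
arm_command(
  increments=[
    {"offset": [0,0,0],"dr": [0,0,0.02],"hand": -1},
    {"offset": [0,0,0],"dr": [0,0,0.02],"hand": -1},
  ],
)

```text
time_s: 18.55
eef_pos: [578.8, -242.9, 85.1]
ee_rot: [0.0, 0.98, -0.199, -0.0]
force: [-5.1, 1.8, 8.9]
grip_width: 0.498
grip_force: 50.2
```

```bash
python3 t.py
```

```text
pos [ 578.8 -242.9   85.1] yaw -0.401 F [-5.1  1.8  8.9] T [0.468 0.911 0.381] j6 1.388 tau6 0.184 g 0.498 50.2 18.55
```

Emit:
arm_command(
  increments=[
    {"offset": [0,0,0],"dr": [0,0,0],"hand": -1},
    {"offset": [0,0,0],"dr": [0,0,0.03],"hand": -1},
    {"offset": [0,0,0],"dr": [0,0,0.03],"hand": -1},
  ],
  grip_force=90,
)

```text
time_s: 18.85
eef_pos: [578.8, -242.8, 85.3]
ee_rot: [0.0, 0.975, -0.222, -0.0]
force: [-6.4, 2.4, 10.1]
grip_width: 0.49
grip_force: 89.8
```

```bash
python3 t.py
```

```text
pos [ 578.8 -242.8   85.3] yaw -0.448 F [-6.4  2.4 10.1] T [0.519 0.918 0.362] j6 1.436 tau6 0.078 g 0.49 89.8 18.85
```

```bash
python3 - <<'E'
from h import *
c=ctrl.camera_info("wrist");im=ctrl.capture("wrist");np.savez("w6.npz",im=im,**c)
cs=ctrl.camera_info("side");si=ctrl.capture("side")
p=proj(c,[579.1,-243.1,119.5]);x0,y0=int(p[0])-45,int(p[1])-50
e=np.array([np.cos(np.radians(-38.8)),np.sin(np.radians(-38.8))])
print(x0,y0,[((proj(c,[579.1+r*e[0],-243.1+r*e[1],119.5])-[x0,y0])*6).round(0) for r in(4,7,8,10,13)])
a=cv2.resize(im[y0:y0+100,x0:x0+90,::-1],(540,600),interpolation=cv2.INTER_CUBIC)
b=cv2.resize(si[145:220,305:337,::-1],(256,600),interpolation=cv2.INTER_CUBIC)
cv2.imwrite("pics/w6.png",np.hstack([cv2.convertScaleAbs(a,alpha=1.6),b]))
E
python3 t.py
```

```text
274 305 [array([292., 242.]), array([304., 196.]), array([308., 181.]), array([317., 150.]), array([330., 103.])]
pos [ 578.8 -242.9   85.3] yaw -0.448 F [-6.6  1.9  9.5] T [0.516 1.002 0.104] j6 1.436 tau6 0.313 g 0.487 90.3 18.95
```

View pics/w6.png

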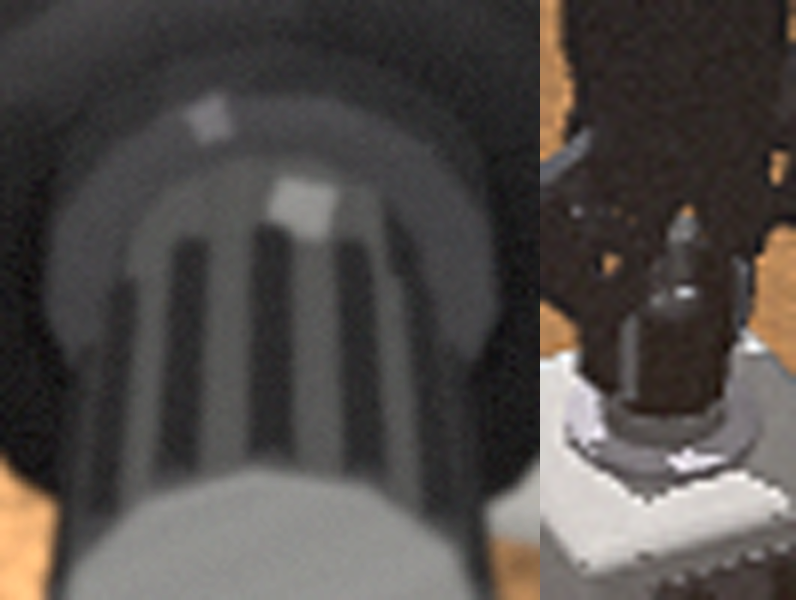

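The near jaw's outer end is at crop (308,180), which is about r = 8 mm. It was about 13 mm at the start, so the jaws have come in about 4.5 mm and are at the shank. I'll continue with the firmer grip.

Emit:
arm_command(
  increments=[
    {"offset": [0,0,0],"dr": [0,0,0.03],"hand": -1},
    {"offset": [0,0,0],"dr": [0,0,0.03],"hand": -1},
  ],
)

```text
time_s: 19.15
eef_pos: [578.8, -242.9, 85.3]
ee_rot: [0.0, 0.97, -0.245, -0.0]
force: [-6.3, 1.2, 9.5]
grip_width: 0.489
grip_force: 89.8
```

```bash
python3 t.py
```

```text
pos [ 578.8 -242.9   85.3] yaw -0.495 F [-6.3  1.2  9.5] T [0.55  0.986 0.413] j6 1.483 tau6 0.089 g 0.489 89.8 19.15
```

Emit:
arm_command(
  increments=[
    {"offset": [0,0,0],"dr": [0,0,0.03],"hand": -1},
    {"offset": [0,0,0],"dr": [0,0,0.03],"hand": -1},
  ],
)

```text
time_s: 19.35
eef_pos: [578.8, -242.8, 85.3]
ee_rot: [0.0, 0.963, -0.268, -0.0]
force: [-6.7, 4.1, 9.7]
grip_width: 0.485
grip_force: 89.7
```

```bash
python3 t.py
```

```text
pos [ 578.8 -242.8   85.3] yaw -0.542 F [-6.7  4.1  9.7] T [0.548 1.003 0.427] j6 1.53 tau6 0.114 g 0.485 89.7 19.35
```

Emit:
arm_command(
  increments=[
    {"offset": [0,0,0],"dr": [0,0,0.03],"hand": -1},
    {"offset": [0,0,0],"dr": [0,0,0.03],"hand": -1},
  ],
)

```text
time_s: 19.55
eef_pos: [578.8, -242.8, 85.3]
ee_rot: [0.0, 0.957, -0.29, -0.0]
force: [-6.6, 2.5, 9.3]
grip_width: 0.493
grip_force: 89.7
```

```bash
python3 t.py
```

```text
pos [ 578.8 -242.8   85.3] yaw -0.589 F [-6.6  2.5  9.3] T [0.531 0.98  0.443] j6 1.577 tau6 0.125 g 0.493 89.7 19.55
```

Torque is 0.443, about 0.14 above friction, and has risen steadily over the last steps, so it is tight. Let go and rise.

Emit:
arm_command(
  increments=[
    {"offset": [0,0,0],"dr": [0,0,0],"hand": 0.2},
    {"offset": [0,0,0],"dr": [0,0,0],"hand": 0.6},
    {"offset": [0,0,0],"dr": [0,0,0],"hand": 1},
    {"offset": [0,0,0],"dr": [0,0,0],"hand": 1},
    {"offset": [0,0,0],"dr": [0,0,0],"hand": 1},
    {"offset": [0,0,0],"dr": [0,0,0],"hand": 1},
    {"offset": [0,0,-0.2],"dr": [0,0,0],"hand": 1},
    {"offset": [0,0,-0.3],"dr": [0,0,0],"hand": 1},
  ],
)

```text
time_s: 20.35
eef_pos: [578.1, -242.4, 142.6]
ee_rot: [-0.001, 0.957, -0.29, -0.002]
force: [0.5, -0.2, 0.5]
grip_width: 1.001
grip_force: 0.0
```

Emit:
arm_command(
  increments=[
    {"offset": [0,0,-0.3],"dr": [0,0,0],"hand": 1},
    {"offset": [0,0,-0.2],"dr": [0,0,0],"hand": 1},
    {"offset": [0,0,0],"dr": [0,0,0],"hand": 1},
    {"offset": [0,0,0],"dr": [0,0,0],"hand": 1},
  ],
)

```text
time_s: 20.75
eef_pos: [578.9, -242.9, 203.5]
ee_rot: [-0.0, 0.957, -0.29, -0.0]
force: [0.5, 0.7, -1.3]
grip_width: 0.994
grip_force: 0.0
```

```bash
python3 - <<'E'
from h import *
c=ctrl.camera_info("wrist");im=ctrl.capture("wrist");np.savez("w7.npz",im=im,**c)
cs=ctrl.camera_info("side");si=ctrl.capture("side")
p=proj(c,[579.1,-243.1,130]);x0,y0=int(p[0])-45,int(p[1])-50
print(x0,y0,[((proj(c,[579.1,-243.1,z])-[x0,y0])*6).round(0) for z in(119.5,146)])
a=cv2.resize(im[y0:y0+100,x0:x0+90,::-1],(540,600),interpolation=cv2.INTER_CUBIC)
b=cv2.resize(si[145:220,305:337,::-1],(256,600),interpolation=cv2.INTER_CUBIC)
cv2.imwrite("pics/w7.png",np.hstack([a,b]))
E
python3 t.py
```

```text
274 203 [array([272., 275.]), array([272., 359.])]
pos [ 578.6 -242.7  202.3] yaw -0.589 F [ 1.1 -0.5 -0.3] T [-0.015 -0.055  0.013] j6 1.576 tau6 -0.0 g 0.998 0.0 20.85
```

View pics/w7.png

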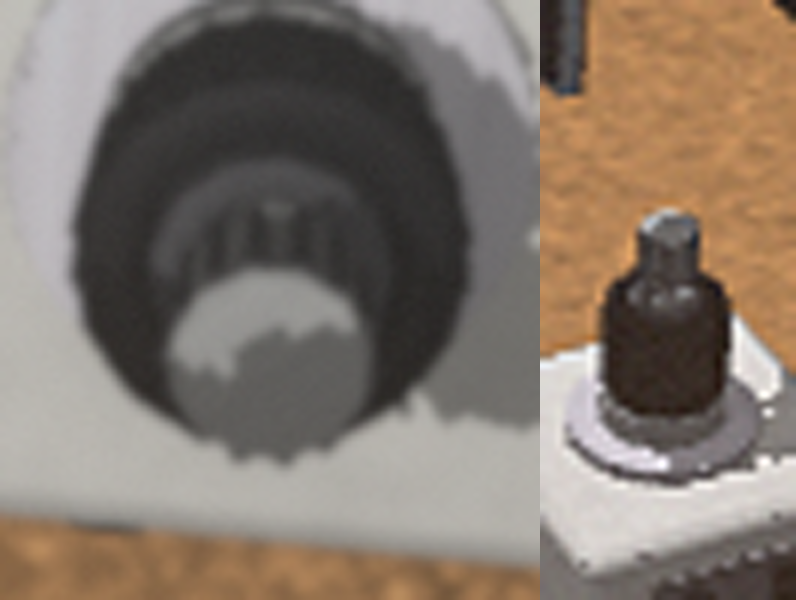

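The burr is centred and upright: head top at crop (270,365) against the (272,359) expected for the axis, which is under 1 mm off. The gripper is well clear, so I'm handing in.

```bash
python3 -c "
from rig import ctrl
print(ctrl.finish_job())"
```

```text
the job is handed in; nothing more can be done
None
```

The cylindrical burr stands upright and centred in the chuck, and I handed the job in; the judge's result was not shown. I stopped turning the sleeve at about 0.14 N m above friction. That suggests roughly 30 N per jaw, but I could not measure jaw force directly, and the torque readings were noisy. I knowingly touched only the burr and the chuck sleeve, and the gripper is clear of everything.

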